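# Close a split enclosure on its dowels and hold it shut

### The arm

A 6-joint arm with a two-finger parallel gripper is mounted at the origin on the work surface. World frame = base frame: x ahead of the robot, y to its left, z up, the work surface at z = 0. Lengths are in m, angles in rad, forces in N, time in s.
With the tool pointing down it reaches from about 0.35 to 0.975 m from the base axis. Payload 4.9 kg.
Tool frame: the origin (TCP) lies at the very end of the fingers, on their centre line; the grasp point (between the pads) lies 19 mm behind it (pinch_z is the distance from the TCP to the grasp point, in m); z points along the fingers, y is the line along which they close (so a half turn about z gives the same grasp; the last joint's range is limited). The gripper opens to 85 mm and grips with 20 to 120 N. Pads are 22 mm wide; open, the fingers measure 114 mm over their backs; the gripper's body (76 mm by 85 mm) begins 54 mm behind the grasp point. The pads swing forward as they close: fully open they stand 13 mm farther back than shut.
Start: joints at [-1.464, 0.053, 1.613, -0, 1.476, -0.119], TCP at [0.14, -0.609, 0.231] pointing down, gripper open.
Joint ranges: [-3.01, 3.01], [-1.01, 2.22], [0.06, 2.58], [-1.02, 4.17], [0.09, 2.62], [-3.14, 3.14]. Speed limits (rad/s): [2.57, 2.57, 3.14, 3.14, 3.14, 3.14].

### API

Orientations are given as a unit quaternion [w, x, y, z].
In Python, from plant import * gives the robot as it stands. The module is installed in compiled form; this text tells all that it offers.
- The arm moves only by the tool play_rows, never from a script. Its arguments are lists of equal length, an entry for each row: "linear": the shift along the world's x, y, z in m, a list of three; "turn": the turn about the world's z in degrees. A call has 1 to 8 rows; each row shifts and turns the commanded pose from where the row before left it; what a row does not reach is not made up. A row lasts 1/8 s, in which the tool goes at most 62.5 mm and 10.7 degrees, less where a joint would pass 70% of its speed; a pose out of reach is approached as far as the arm can. A call is refused whole if a number of a shift passes 0.0625 or a number of a turn 10.7, either way. A call with a gripper value outside its range is refused whole. "hand" is the finger opening in m, from 0 to 0.0854, set as the call begins (left out, the last holds). The fingers move at their own pace and stop on an object; the grip force is fixed at half the most. Time passes only in rows, so rows that do not move let the fingers close. It gives the time, the measured TCP pose, the force, the opening and the grip force at its end, in the units of the state.
- state(): the state, without advancing time (a new reading comes with each control period).
- grab_frame(name): name is "side" or "top" or "wrist"; returns the picture (384x512x3 uint8, red, green, blue); there is no depth.
- camera_info(name): a dict with "camera_matrix" (3x3 intrinsics, pixels), "origin" and "attitude" of the camera in the world; the wrist camera has in their place "mount" (4x4, takes a point from camera to tool coordinates, whose origin is the TCP and whose axes are the flange's). Camera axes: x right, y down, z forward; pixel columns grow to the right and rows downward; lengths in m; the calibration is good to about 2 mm. A picture is of the moment at which its call begins: read the wrist's pose just before it. camera_info takes no time and is no camera call.
- job_done(): hands the job in; it is judged then, once.
Trained networks look in the newest picture that a camera, given by its name, has taken for a name from the list of things; names that differ only in an ending like _2 or _b are one class to them, and where a whole thing is asked for, a point or a joint stands for the part that bears it (a point fixed in the world has none). Each returns a list of dicts, best first, with "p" (0 to 1); they miss things now and then, are a little off and sometimes report something else, mostly with a low value. They report only what shows in the picture. A call takes as long as a camera call. They do not tell look-alikes from the thing itself.
- trace(camera, thing): "region" (384x512 bool, what is visible of it) and "location" ([column, row] in pixels, amid what is visible of it).
The state is a dict: "time": time; "joint_pos": joint angles; "joint_vel": joint speeds; "joint_efforts": joint torques, N m; "tool_pos": TCP position; "tool_rot": TCP orientation; "contact_force": force on the tool from outside, world axes, zero at the start; "ft_torque": the same for the moment, N m; "gripper_width": opening from 0.0 (shut) to 1.0 (fully open); "grasp_force": force on a finger pad.
Only numpy, scipy, OpenCV 4.12 (cv2) and the standard library are available. Lean on these libraries where they do the work, as an engineer would, in place of code of your own. Each camera call takes 0.05 s, during which the arm holds its last target. There are 200 camera calls.

### The job

The lower half of a small electronics enclosure sits in a plywood jig under a guard arm: turn the jig's knob clockwise (seen from above) until it clicks past its detent and the guard arm stands clear. Then fit the loose cover onto the two dowels, press it fully home against the springy contact pins, and finish while still holding it pressed shut, with the knob left past its click. Leave the wooden box, the solder spool and the pliers alone.

Things in the scene. Friction and masses are not known exactly. Their poses are not given: they have to be found in the camera images.
- jig: Fixed plywood jig, plate 210 (x) x 245 (y) x 15 mm, from 80 mm on the -y to 165 mm on the +y side of its origin. Origin on the table under the enclosure's centre; z up, x along the enclosure. In it the lower half, an open white box 110 (x) x 70 (y) mm, rim (parting face) 45 mm above the table, with two upright steel dowels and four sprung brass pins.
- parting (a point): Centre of the parting face (rim level, 45 mm above the table) of the lower half; axes as the jig's. The cover's origin comes here, with its x axis along this x axis (either way round), when it is closed.
- dowel_near (a point): Tip of the dowel at x = -42 mm of the jig. Dowels: 8 mm diameter, tip 16 mm above the rim, the top 6 mm tapered to a 2.4 mm wide point.
- dowel_far (a point): Tip of the other dowel, at x = +42 mm of the jig; the same shape.
- pins (a joint): How far (m) the four brass pins are pushed down, together. At 0 they stand 4 mm above the rim, at x = +-24, y = +-22 mm of the jig; 0.004 is level with the rim (closed). Spring: about 4 N to start, 8 N at 0.004; the cover's weight alone leaves it 4 mm open.
- guard (a joint): Angle of knob and guard arm, rad, clockwise from above; hard stop at 1.25. Starts at 0 to 0.25 with the arm over the lower half, barring the cover. A sprung plunger rides over a lobe from about 0.38 to 0.92: it pushes back (up to 0.18 N m, most at first) until 0.65, then throws the knob on. Beyond 0.9 it is past the click, the arm is clear and stays where it is left.
- guard_grip (a point): On the knob's upright axis, 85 mm above the table, the height to grip; 105 mm to the jig's +y side of the enclosure's centre. The knob is an upright black bar 14 mm thick, 46 mm long, top at 94 mm, on a 44 mm round hub (top at 60 mm). The point turns with the knob: y along the bar, x across it; at joint 0 its axes are the jig's.
- guard_tip (a point): End of the flat aluminium guard arm, 95 mm from the knob's axis on the -y side of it (in the knob's turning frame), 14 mm wide, from 52 to 60 mm above the table, with a 5 mm rubber foot under its end.
- cover: The loose white cover, about 0.16 kg, lying on the table right side up: plate 110 (x) x 70 (y) x 12 mm thick with two through holes of 9.5 mm diameter at x = +-42 mm, y = 0, and on its middle a raised block to grip, 52 (x) x 28 (y) mm, from 12 to 40 mm above the underside. Origin at the centre of the underside, x along the length, z up. It fits either way round.
- woodbox: Bystander: open wooden box 100 x 180 x 55 mm high; origin under its centre.
- spool: Bystander: solder spool standing upright, 52 mm diameter, 36 mm high; origin under its centre.
- pliers: Bystander: small black pliers lying flat, about 150 mm long (x), 66 mm wide, 16 mm high; origin under the pivot, jaws to +x.
Things that resemble listed ones, but are neither listed nor needed, are in the scene too. What is meant by the cover is not black, and is the larger of those in its own colour.

How it is judged:
By the outcome, as a careful person would: the job done as asked, in the order asked, and still so for the second after the job is handed in, while the arm keeps its last pose, push and grip.
It also fails if it takes over 51 s, if anything falls off the work surface, if the arm or the gripper's body presses on something with over 40 N, if the wrist force passes 120 N, or if a joint passes its speed limit or range.

## Working session

There is one attempt and no reset: what is moved stays moved. The work goes in short steps, Python scripts to look and compute and a tool call to move; the robot and the scene stay as the last step left them, time stands still between calls to the robot, and variables do not carry over. Pictures are saved under pics/ and viewed, at most 10 in all, crops included, and the job is handed in when it is done.

Besides the shell and the picture viewer there is one more tool, called after "Emit:" as name(argument=value, ...), one argument or row to a line, values as JSON. play_rows: Moves the arm, as the interface text tells. Its arguments: {"type":"object","properties":{"linear":{"type":"array","items":{"type":"array","items":{"type":"number"}}},"turn":{"type":"array","items":{"type":"number"}},"hand":{"type":"number"}},"required":["linear","turn"]}

```bash
mkdir -p pics
cat > h.py <<'E'
from plant import *
import numpy as np, cv2
from scipy.spatial.transform import Rotation as R
def cam(name):
    ci=camera_info(name); K=np.array(ci["camera_matrix"])
    if name=="wrist":
        s=state(); q=s["tool_rot"]; T=np.eye(4); T[:3,:3]=R.from_quat([q[1],q[2],q[3],q[0]]).as_matrix(); T[:3,3]=s["tool_pos"]
        M=T@np.array(ci["mount"]); return K,M[:3,:3],M[:3,3]
    a=np.array(ci["attitude"]); 
    Rm=a if a.shape==(3,3) else R.from_quat([a[1],a[2],a[3],a[0]]).as_matrix()
    return K,Rm,np.array(ci["origin"])
def pt(c,px,z):
    K,Rm,o=c; px=np.atleast_2d(np.array(px,float)); d=(Rm@np.linalg.inv(K)@np.c_[px,np.ones(len(px))].T).T
    return o+d*((z-o[2])/d[:,2])[:,None]
def proj(c,P):
    K,Rm,o=c; p=(np.atleast_2d(P)-o)@Rm@K.T; return p[:,:2]/p[:,2:]
def snap(name,fn):
    im=grab_frame(name); cv2.imwrite("pics/"+fn,im[:,:,::-1]); return im
E
python3 - <<'E'
from h import *
print(state())
ims=[]
for n in ("top","side"):
    im=grab_frame(n); ims.append(im); cv2.imwrite(f"pics/{n}0.png",im[:,:,::-1])
    print(n,camera_info(n))
    for t in ("jig","cover","guard","woodbox","spool","pliers"):
        for r in trace(n,t):
            print(n,t,round(r["p"],2),np.round(r["location"]),r["region"].sum(), np.round(pt(cam(n),r["location"],0.02)[0],3))
print(camera_info("wrist"))
E
```

```text
{'time': 0.0, 'joint_pos': array([-1.46398487e+00,  5.33527185e-02,  1.61426136e+00, -7.17526360e-07,
        1.47600462e+00, -1.18977822e-01]), 'joint_vel': array([ 0.00011167,  0.00121221, -0.00110471,  0.00148222,  0.00085827,
        0.00012449]), 'joint_efforts': array([-1.91667550e-04, -3.93677688e+01, -3.70178676e+01, -1.09182542e-04,
        6.97753625e-03,  1.12798892e-05]), 'tool_pos': array([ 0.13987049, -0.60852181,  0.23008508]), 'tool_rot': array([-1.01300688e-03,  9.93633652e-01,  1.12654957e-01,  5.80525725e-06]), 'contact_force': array([0.03183558, 0.19012377, 0.27386922]), 'ft_torque': array([0.0364556 , 0.02628697, 0.02095602]), 'grasp_force': 0.0, 'gripper_width': 0.9971808714630681}
top {'camera_matrix': array([[361.77446235,   0.        , 254.53394955],
       [  0.        , 361.77446235, 191.4992537 ],
       [  0.        ,   0.        ,   1.        ]]), 'origin': array([0.32849778, 0.01295139, 1.04005504]), 'attitude': array([ 0.06946736, -0.66081036,  0.74358244, -0.07476039])}
top jig 0.76 [281. 178.] 5885 [ 0.569 -0.088  0.02 ]
top cover 0.78 [161. 239.] 95
[... 1065 characters left out ...]
0.009  0.02 ]
side woodbox 0.7 [281. 194.] 2678 [ 0.537 -0.058  0.02 ]
side woodbox 0.44 [158. 223.] 264 [0.728 0.304 0.02 ]
side spool 0.83 [157. 222.] 275 [0.733 0.305 0.02 ]
{'camera_matrix': array([[301.53759479,   0.        , 248.24686043],
       [  0.        , 301.53759479, 193.31992678],
       [  0.        ,   0.        ,   1.        ]]), 'mount': array([[-6.28674843e-04, -9.44800189e-01, -3.27646467e-01,
         8.40268617e-02],
       [ 9.99999630e-01, -7.86403366e-04,  3.48910946e-04,
        -3.44214548e-04],
       [-5.87313412e-04, -3.27646127e-01,  9.44800334e-01,
        -1.43563884e-01],
       [ 0.00000000e+00,  0.00000000e+00,  0.00000000e+00,
         1.00000000e+00]])}
```

Run:
```python
import cv2
a=cv2.imread("pics/top0.png")
c=cv2.resize(a[60:340,80:420],None,fx=2.1,fy=2.1,interpolation=cv2.INTER_CUBIC); cv2.imwrite("pics/topc.png",c)
```

```text
(no output)
```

View pics/topc.png

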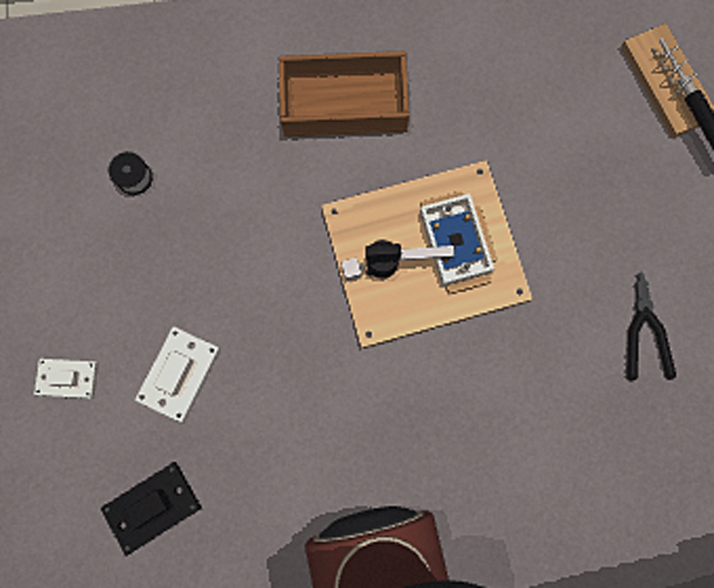

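The crop shows three covers: small white at (110,240), larger white at (161,239) and black at (150,298). The larger white one at (161,239) is the cover. The jig is around (281,178) with the knob at (262,183), and the arm lies over the lower half at (297,174).

```bash
cat > fit.py <<'E'
from h import *
def rect(c,reg,z):
    n,l,st,_=cv2.connectedComponentsWithStats(reg.astype(np.uint8)); k=1+np.argmax(st[1:,4])
    cs,_=cv2.findContours((l==k).astype(np.uint8),cv2.RETR_EXTERNAL,cv2.CHAIN_APPROX_NONE)
    w=pt(c,cv2.convexHull(cs[0])[:,0],z)[:,:2]
    return cv2.minAreaRect((w*1000).astype(np.float32))
E
python3 - <<'E'
from fit import *
for n in ("top","side"):
    grab_frame(n); c=cam(n)
    for t,z in (("jig",.015),("cover",.012),("parting",.045),("guard_grip",.094),("guard_tip",.06)):
        for r in trace(n,t)[:3]:
            print(n,t,round(r["p"],2),np.round(r["location"]),np.round(pt(c,r["location"],z)[0],3),[np.round(v,1) for v in rect(c,r["region"],z)])
im=cv2.imread("pics/top0.png")
a=cv2.resize(im[200:280,90:200],None,fx=5,fy=5,interpolation=cv2.INTER_CUBIC)
b=cv2.resize(im[130:230,225:340],None,fx=5,fy=5,interpolation=cv2.INTER_CUBIC)
cv2.imwrite("pics/crop_jig.png",b)
cv2.imwrite("pics/crop_cov.png",a)
E
```

```text
top cover 0.98 [163. 238.] [0.437 0.266 0.012] [array([437.9, 262.4]), array([ 74.4, 113.1]), np.float64(58.6)]
top cover 0.76 [148. 301.] [0.272 0.319 0.012] [array([269.6, 307.5]), array([ 70. , 112.8]), np.float64(25.4)]
top cover 0.63 [111. 242.] [0.444 0.413 0.012] [array([448.2, 412.5]), array([79.1, 47.8]), np.float64(83.3)]
top parting 0.95 [280. 180.] [ 0.557 -0.083  0.045] [array([558.2, -88.5]), array([206.8, 238.3]), np.float64(9.4)]
top guard_grip 0.74 [264. 182.] [ 0.546 -0.035  0.094] [array([542.1, -62. ]), array([110.4,  46.8]), np.float64(83.2)]
top guard_tip 0.73 [267. 181.] [ 0.558 -0.044  0.06 ] [array([548.5, -63.1]), array([111.5,  51.4]), np.float64(83.2)]
top guard_tip 0.17 [298. 171.] [ 0.574 -0.133  0.06 ] [array([ 568.4, -130.1]), array([71.6, 55.1]), np.float64(7.4)]
side jig 0.74 [278. 191.] [ 0.561 -0.076  0.015] [array([562.4, -86.1]), array([222.1, 266.5]), np.float64(10.1)]
side cover 0.6 [191. 290.] [0.442 0.42  0.012] [array([446.7, 419.2]), array([77.2, 57.8]), np.float64(80.6)]
side cover 0.59 [272. 304.] [0.254 0.323 0.012] [array([264.6, 313.7]), array([ 75.9, 122.7]), np.float64(25.1)]
side parting 0.83 [280. 194.] [ 0.515 -0.029  0.045] [array([530.9, -50. ]), array([212.4, 255.6]), np.float64(9.4)]
side guard_grip 0.91 [275. 185.] [ 0.512 -0.     0.094] [array([517.1,   8.6]), array([ 77. , 160.5]), np.float64(20.1)]
side guard_tip 0.89 [268. 186.] [ 0.561 -0.02   0.06 ] [array([552.1, -34.1]), array([ 76.5, 165. ]), np.float64(18.7)]
```

View pics/crop_jig.png

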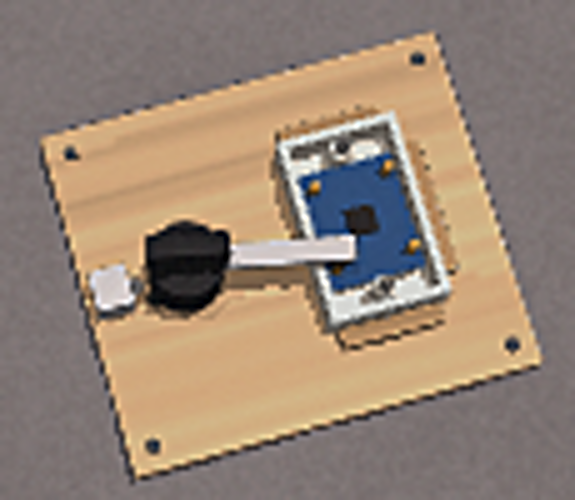

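View pics/crop_cov.png

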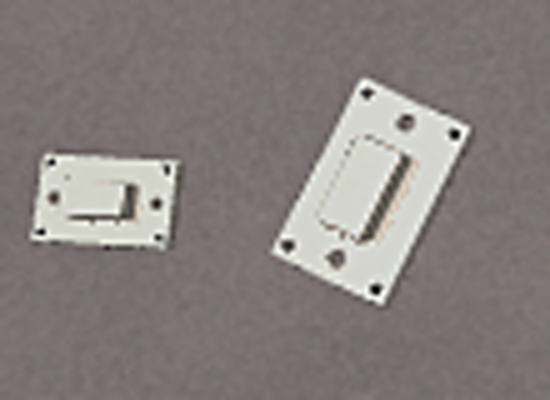

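The jig crop shows four clean plate corners, the knob bar at about (262,183) and the arm tip at about (296,179). The cover crop confirms the larger white plate, with its block and two holes at (171,224) and (157,252).

Run:
```python
from fit import *
c=cam("top")
J=np.array([(42,135),(437,33),(542,365),(133,480)])/5+[225,130]
w=pt(c,J,.015)[:,:2]
# model corners TL:(+.105,+.165) TR:(+.105,-.08) BR:(-.105,-.08) BL:(-.105,.165)
m=np.array([(.105,.165),(.105,-.08),(-.105,-.08),(-.105,.165)])
def rig(m,w):
    a=m-m.mean(0);b=w-w.mean(0); th=np.arctan2((a[:,0]*b[:,1]-a[:,1]*b[:,0]).sum(),(a*b).sum())
    Rm=np.array([[np.cos(th),-np.sin(th)],[np.sin(th),np.cos(th)]]); t=w.mean(0)-Rm@m.mean(0)
    return th,Rm,t,(m@Rm.T+t-w)*1000
th,Rm,t,e=rig(m,w); print("jig",np.degrees(th),t,np.round(e,1))
E_=np.array([(278,143),(393,113),(450,292),(332,330)])/5+[225,130]
we=pt(c,E_,.045)[:,:2]; me=np.array([(.055,.035),(.055,-.035),(-.055,-.035),(-.055,.035)])
th2,_,t2,e2=rig(me,we); print("encl",np.degrees(th2),t2,np.round(e2,1))
k=t+Rm@[0,.105]; print("knob",k)
tip=pt(c,np.array([[355,248]])/5+[225,130],.06)[0,:2]; v=Rm.T@(tip-k); print("tip jig-rel",v,"guard cw",np.degrees(np.arctan2(-v[0],-v[1])))
C=np.array([(362,77),(472,127),(383,305),(273,252)])/5+[90,200]
wc=pt(c,C,.012)[:,:2]; th3,_,t3,e3=rig(me@np.array([[1,0],[0,1]]),wc); print("cover",np.degrees(th3),t3,np.round(e3,1))
H=np.array([(405,122),(336,258)])/5+[90,200]; h=pt(c,H,.012)[:,:2]; print("holes",h.mean(0),np.linalg.norm(h[0]-h[1]),np.degrees(np.arctan2(*(h[0]-h[1])[::-1])))
s=state();q=s["tool_rot"];print(R.from_quat([q[1],q[2],q[3],q[0]]).as_matrix().round(3))
```

```text
jig 8.448707062505049 [ 0.57083089 -0.13495154] [[-0.3  1.2]
 [ 0.5 -0.2]
 [-1.1 -1.2]
 [ 1.   0.2]]
encl 8.789929210735737 [ 0.57068891 -0.13410165] [[-0.9  1. ]
 [-0.2 -0.3]
 [-1.  -0.5]
 [ 2.1 -0.2]]
knob [ 0.55540387 -0.03109103]
tip jig-rel [-0.01837664 -0.09225056] guard cw 11.266047107318158
cover -31.24859969149528 [0.43765052 0.26118037] [[ 0.5 -0.5]
 [ 0.2  0.1]
 [-0.3 -0. ]
 [-0.4  0.3]]
holes [0.43768441 0.26231761] 0.08427258884124623 -31.41616905182571
[[ 0.975  0.224  0.   ]
 [ 0.224 -0.975 -0.   ]
 [ 0.     0.    -1.   ]]
```

Emit:
play_rows(
  linear=[
    [0.03,0.041,0],
    [0.03,0.041,0],
    [0.03,0.041,0],
    [0.03,0.041,0],
    [0.03,0.041,0],
    [0.03,0.041,0],
    [0.03,0.041,0],
    [0.03,0.041,0],
  ],
  turn=[5.3,5.3,5.3,5.3,5.3,5.3,5.3,5.3],
  hand=0.0854,
)

```text
time: 2.3
tool_pos: [0.3807, -0.2797, 0.2316]
tool_rot: [0.0, 0.885, 0.466, 0.0]
contact_force: [-0.6, 0.1, -0.1]
gripper_width: 1.005
grasp_force: 0.0
```

Emit:
play_rows(
  linear=[
    [0.025,0.04,0],
    [0.025,0.04,0],
    [0.025,0.04,0],
    [0.025,0.04,0],
    [0.022,0.04,0],
    [0.022,0.03,0],
    [0.021,0.02,0],
    [0.01,0,0],
  ],
  turn=[5.3,5.3,5.3,5.3,5.3,5.3,0,0],
)

```text
time: 3.3
tool_pos: [0.5556, -0.0299, 0.2313]
tool_rot: [-0.0, 0.724, 0.69, -0.0]
contact_force: [-0.1, 0.1, -1.4]
gripper_width: 0.996
grasp_force: 0.0
```

Run:
```python
from h import *
c=cam("wrist"); im=snap("wrist","w1.png"); b=im[:,:,::-1].copy()
t=np.array([.5708,-.1345]); th=np.radians(8.5); Rm=np.array([[np.cos(th),-np.sin(th)],[np.sin(th),np.cos(th)]])
k=t+Rm@[0,.105]
g=th-.197; d=np.array([-np.sin(g),np.cos(g)]); n=np.array([np.cos(g),np.sin(g)])
P=[np.r_[k+s*.023*d+u*.007*n,.094] for s in(1,-1) for u in (1,-1)]+[np.r_[k-.095*d,.06],]
P+=[np.r_[t+Rm@[x,y],.045] for x in(-.055,.055) for y in(-.035,.035)]+[np.r_[t+Rm@[x,0],.061] for x in(-.042,.042)]
for p in proj(c,np.array(P)):
    cv2.drawMarker(b,tuple(int(round(v)) for v in p),(0,0,255),cv2.MARKER_CROSS,9,1)
cv2.imwrite("pics/w1m.png",cv2.resize(b,None,fx=1.5,fy=1.5))
```

```text
(no output)
```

View pics/w1m.png

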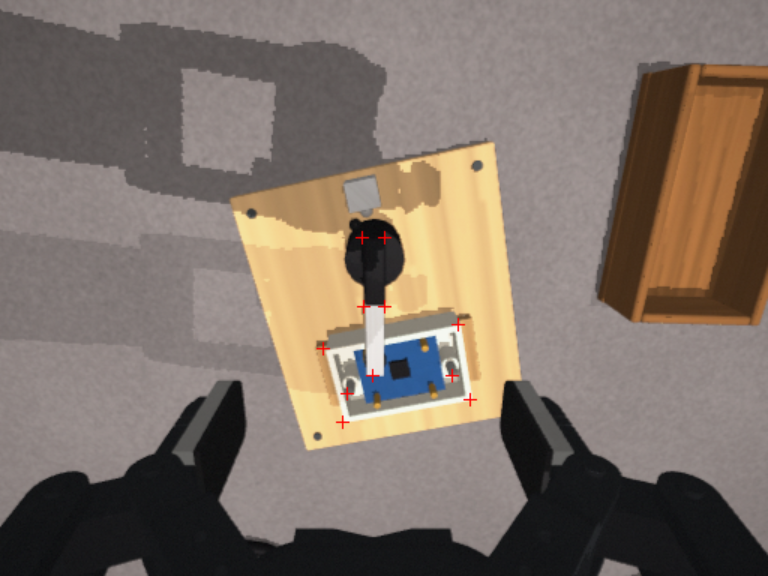

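Rim, bar and arm-tip marks agree with the image: near rim corners at (342,421) and (470,399) in the 1.5x view, and the bar around (374,272). I'll descend on the knob.

Emit:
play_rows(
  linear=[
    [0,-0.001,-0.04],
    [0,0,-0.04],
    [0,0,-0.04],
    [0,0,-0.025],
    [0,0,-0.012],
    [0,0,-0.007],
    [0,0,0],
  ],
  turn=[0,0,0,0,0,0,0],
)

```text
time: 4.22
tool_pos: [0.5553, -0.0325, 0.0678]
tool_rot: [0.0, 0.725, 0.689, 0.0]
contact_force: [0.6, 0.6, -0.4]
gripper_width: 1.002
grasp_force: 0.0
```

Emit:
play_rows(
  linear=[
    [0,0,0],
    [0,0,0],
    [0,0,0],
    [0,0,0],
    [0,0,0],
    [0,0,0],
  ],
  turn=[0,0,0,0,0,0],
  hand=0.0,
)

```text
time: 4.97
tool_pos: [0.5564, -0.0322, 0.0679]
tool_rot: [0.001, 0.725, 0.689, 0.001]
contact_force: [5.2, -0.6, -2.3]
gripper_width: 0.153
grasp_force: 61.8
```

Emit:
play_rows(
  linear=[
    [0.001,0.001,0],
    [0,0,0],
    [0,0,0],
    [0,0,0],
    [0,0,0],
    [0,0,0],
    [0,0,0],
    [0,0,0],
  ],
  turn=[-4,-4,-4,-4,-4,-4,-4,-4],
)

```text
time: 5.98
tool_pos: [0.5558, -0.0319, 0.0678]
tool_rot: [0.0, 0.887, 0.462, -0.001]
contact_force: [-2.0, -2.7, 1.4]
gripper_width: 0.153
grasp_force: 62.3
```

Emit:
play_rows(
  linear=[
    [0,0,0],
    [0,0,0],
    [0,0,0],
    [0,0,0],
    [0,0,0],
    [0,0,0],
    [0,0,0],
  ],
  turn=[-4,-4,-4,-4,-4,0,0],
)

```text
time: 6.85
tool_pos: [0.5555, -0.0315, 0.0678]
tool_rot: [0.0, 0.953, 0.302, -0.001]
contact_force: [-4.5, -2.0, 4.6]
gripper_width: 0.153
grasp_force: 62.8
```

Emit:
play_rows(
  linear=[
    [0,0,0],
    [0,0,0],
    [0,0,0],
    [0,0,0],
    [0,0,0.02],
    [0,0,0.04],
    [0,0,0.05],
    [0,0,0.03],
  ],
  turn=[0,0,0,0,0,0,0,0],
  hand=0.0854,
)

```text
time: 7.85
tool_pos: [0.5573, -0.0313, 0.2124]
tool_rot: [0.001, 0.953, 0.302, 0.003]
contact_force: [0.6, -0.7, 0.2]
gripper_width: 1.001
grasp_force: 0.0
```

Emit:
play_rows(
  linear=[
    [-0.01,0.03,0],
    [-0.016,0.04,0],
    [-0.016,0.04,0],
    [-0.016,0.04,0],
    [-0.016,0.04,0],
    [-0.016,0.04,0],
    [-0.016,0.04,0],
    [-0.012,0.023,0],
  ],
  turn=[-8.3,-8.3,-8.3,-8.3,-8.3,-8.3,-8.3,-8.3],
)

```text
time: 8.85
tool_pos: [0.4374, 0.2637, 0.2092]
tool_rot: [-0.001, 0.963, -0.271, 0.001]
contact_force: [-0.5, 0.1, -0.3]
gripper_width: 0.999
grasp_force: 0.0
```

Run:
```python
from h import *
s=state(); q=s["tool_rot"]; print(s["tool_pos"].round(4),"psi",np.degrees(2*np.arctan2(q[2],q[1]))-90)
c=cam("wrist"); im=snap("wrist","w2.png"); b=im[:,:,::-1].copy()
t=np.array([.4377,.2618]); th=np.radians(-31.3); Rm=np.array([[np.cos(th),-np.sin(th)],[np.sin(th),np.cos(th)]])
P=[np.r_[t+Rm@[x,y],.012] for x in(-.055,.055) for y in(-.035,.035)]+[np.r_[t+Rm@[x,y],.04] for x in(-.026,.026) for y in(-.014,.014)]+[np.r_[t+Rm@[x,0],.012] for x in(-.042,.042)]
for p in proj(c,np.array(P)): cv2.drawMarker(b,tuple(int(round(v)) for v in p),(0,0,255),cv2.MARKER_CROSS,9,1)
ct=cam("top"); it=grab_frame("top")[:,:,::-1]
cv2.imwrite("pics/w2m.png",np.hstack([cv2.resize(b[40:344],(500,297)),cv2.resize(it[130:230,225:340],(300,297*1),interpolation=cv2.INTER_CUBIC)]))
```

```text
[0.4374 0.2637 0.2092] psi -121.44063454061586
```

View pics/w2m.png

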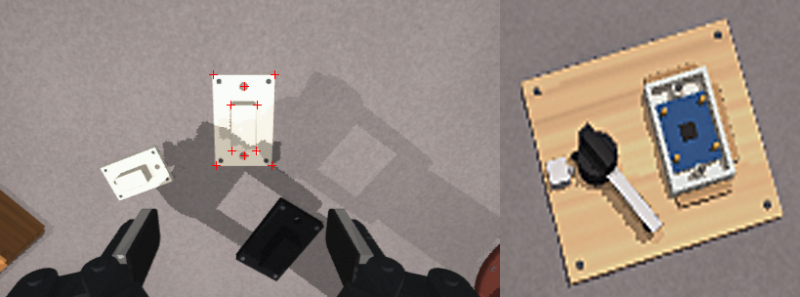

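The guard arm now stands clear (right panel), and the marks land on the larger white cover's corners, block and holes. I'll descend to grip it.

Emit:
play_rows(
  linear=[
    [0,-0.002,-0.045],
    [0,0,-0.045],
    [0,0,-0.045],
    [0,0,-0.03],
    [0,0,-0.015],
    [0,0,-0.008],
    [0,0,-0.004],
    [0,0,0],
  ],
  turn=[0,0,0,0,0,0,0,0],
)

```text
time: 9.95
tool_pos: [0.4386, 0.2601, 0.0162]
tool_rot: [-0.0, 0.963, -0.269, 0.001]
contact_force: [0.8, 0.5, 0.6]
gripper_width: 0.998
grasp_force: 0.0
```

Emit:
play_rows(
  linear=[
    [0,0,0],
    [0,0,0],
    [0,0,0],
    [0,0,0],
    [0,0,0],
    [0,0,0],
  ],
  turn=[0,0,0,0,0,0],
  hand=0.0,
)

```text
time: 10.7
tool_pos: [0.4385, 0.2601, 0.0159]
tool_rot: [-0.0, 0.963, -0.269, 0.0]
contact_force: [0.3, 0.1, 5.4]
gripper_width: 0.313
grasp_force: 60.8
```

Emit:
play_rows(
  linear=[
    [0,0,0.01],
    [0,0,0.03],
    [0,0,0.04],
    [0,0,0.04],
    [0,0,0.03],
    [0,0,0.01],
    [0,0,0],
  ],
  turn=[0,0,0,0,0,0,0],
)

```text
time: 11.58
tool_pos: [0.4377, 0.2598, 0.175]
tool_rot: [0.0, 0.963, -0.269, -0.0]
contact_force: [-0.1, 0.5, -1.5]
gripper_width: 0.312
grasp_force: 60.1
```

Run:
```python
from h import *
s=state(); q=s["tool_rot"]; print(s["tool_pos"].round(4),"psi",np.degrees(2*np.arctan2(q[2],q[1]))-90,s["contact_force"].round(1),s["joint_pos"].round(2))
c=cam("wrist"); im=snap("wrist","w3.png")
cv2.imwrite("pics/w3c.png",cv2.resize(im[150:384,130:370,::-1],None,fx=2.5,fy=2.5,interpolation=cv2.INTER_CUBIC))
```

```text
[0.4377 0.2598 0.175 ] psi -121.263902632129 [-0.1  0.5 -1.5] [ 0.39 -0.19  1.94 -0.    1.39  2.51]
```

View pics/w3c.png

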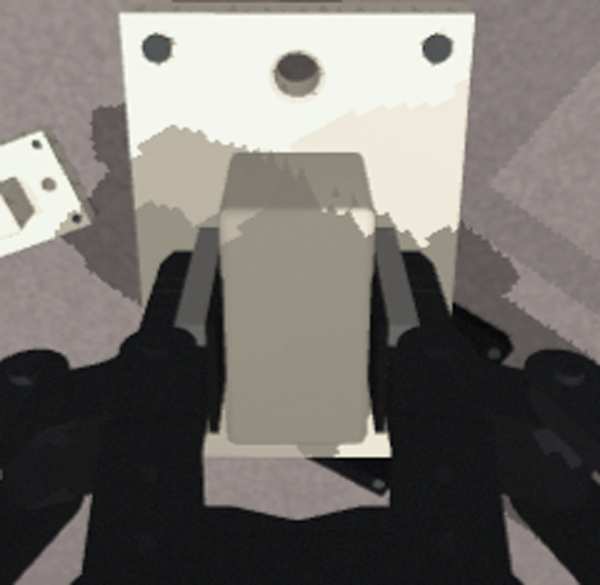

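Run:
```python
from h import *
c=cam("wrist"); s=state(); p=s["tool_pos"]; q=s["tool_rot"]; T=R.from_quat([q[1],q[2],q[3],q[0]]).as_matrix()
px=np.array([(298,74),(120,13),(475,13),(157,48),(437,48)])/2.5+[130,150]
w=pt(c,px,p[2]-.004); print(((w-p)@T*1000).round(1))
px=np.array([(220,210),(374,210),(228,443),(366,443)])/2.5+[130,150]
w=pt(c,px,p[2]+.024); print(((w-p)@T*1000).round(1))
```

```text
[[ 40.3   0.7   3.9]
 [ 52.9 -34.6   3.9]
 [ 52.8  35.8   4. ]
 [ 45.8 -27.7   3.9]
 [ 45.7  28.7   4. ]]
[[ 23.6 -13.1 -24.1]
 [ 23.6  14.  -24. ]
 [-27.7 -13.2 -24. ]
 [-27.8  14.1 -23.9]]
```

Emit:
play_rows(
  linear=[
    [0.006,-0.03,0.01],
    [0.006,-0.05,0.01],
    [0.006,-0.05,0.005],
    [0.006,-0.05,0],
    [0.006,-0.05,0],
    [0.006,-0.05,0],
    [0.006,-0.05,0],
    [0.007,-0.04,0],
  ],
  turn=[5,5,5,5,5,5,5,4.8],
)

```text
time: 12.62
tool_pos: [0.4857, -0.1116, 0.1978]
tool_rot: [-0.001, 0.997, 0.075, -0.002]
contact_force: [0.8, 0.8, -1.3]
gripper_width: 0.317
grasp_force: 60.1
```

Emit:
play_rows(
  linear=[
    [0,-0.025,0],
    [0,-0.012,0],
    [0,0,0],
    [0,0,0],
  ],
  turn=[0,0,0,0],
)

```text
time: 13.12
tool_pos: [0.4867, -0.1461, 0.1997]
tool_rot: [-0.0, 0.997, 0.075, -0.0]
contact_force: [0.4, -0.6, -1.3]
gripper_width: 0.314
grasp_force: 60.1
```

Run:
```python
from h import *
s=state(); q=s["tool_rot"]; print(s["tool_pos"].round(4),"psi",np.degrees(2*np.arctan2(q[2],q[1]))-90,s["contact_force"].round(1))
c=cam("wrist"); im=snap("wrist","w4.png"); b=im[:,:,::-1].copy()
t=np.array([.5708,-.1345]); th=np.radians(8.5); Rm=np.array([[np.cos(th),-np.sin(th)],[np.sin(th),np.cos(th)]])
P=[np.r_[t+Rm@[x,y],.045] for x in(-.055,.055) for y in(-.035,.035)]+[np.r_[t+Rm@[x,0],.061] for x in(-.042,.042)]
p=proj(c,np.array(P)); print(p.round(1))
for n in ("dowel_near","dowel_far","cover"):
    for r in trace("wrist",n): print(n,round(r["p"],2),np.round(r["location"],1),r["region"].sum())
x0,y0=(p.min(0)-25).astype(int); x0=max(x0,0); y0=max(y0,0); x1,y1=(p.max(0)+25).astype(int)
f=min(790/(x1-x0),590/(min(y1,384)-y0)); print(x0,y0,f)
b=cv2.resize(b[y0:y1,x0:x1],None,fx=f,fy=f,interpolation=cv2.INTER_CUBIC)
for v in p: cv2.drawMarker(b,(int((v[0]+.5-x0)*f),int((v[1]+.5-y0)*f)),(0,0,255),cv2.MARKER_CROSS,13,1)
cv2.imwrite("pics/w4c.png",b)
```

```text
[ 0.4867 -0.1461  0.1997] psi -81.40854957614442 [ 0.4 -0.6 -1.3]
[[284.8 146.3]
 [214.3 146.3]
 [289.9  20.9]
 [209.8  20.9]
 [249.6 135.5]
 [249.9  34.4]]
dowel_near 0.66 [198.9  74.6] 39124
dowel_far 0.75 [200.3  79. ] 39363
cover 0.86 [250.6 218.2] 18281
184 0 3.4502923976608186
```

View pics/w4c.png

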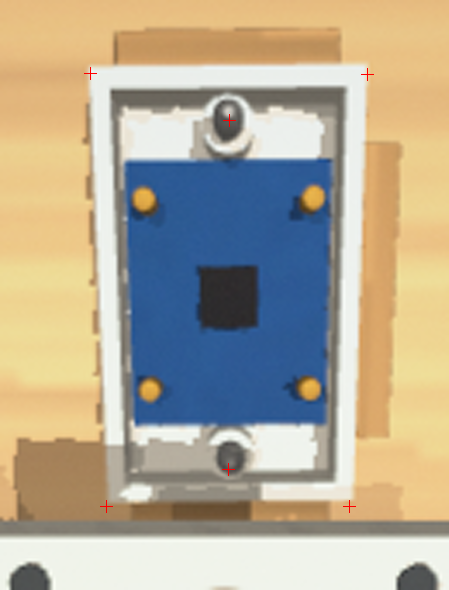

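The wrist crop shows the lower half free of the arm, with rim corners at about (92,67), (367,67), (108,503) and (352,498) and dowel tips near (229,108) and (230,466). The rim lies about 1.5 mm farther along +x than predicted, so I'll compute the relative move.

Run:
```python
from h import *
c=cam("wrist"); s=state(); p=s["tool_pos"]; q=s["tool_rot"]; T=R.from_quat([q[1],q[2],q[3],q[0]]).as_matrix(); f=3.45029
def L(px,z):
    w=pt(c,np.array(px)/f-.5+[184,0],z); return (w-p)@T*1000
r=L([(92,67),(367,67),(108,503),(352,498)],.045); d=L([(229,106),(230,466)],.061); b=L([(143,198),(313,197),(149,388),(309,387)],.049)
for k in (r,d,b): print(k.round(1).tolist(),"mean",k.mean(0).round(2))
print("tool x,y in world",T[:,0].round(3),T[:,1].round(3))
C=np.array([-1.9,.6])
for k in (r,d,b):
    m=k.mean(0)[:2]-C; print("move",(T[:,0]*m[0]+T[:,1]*m[1]).round(1),"target",(p*1000+T[:,0]*m[0]+T[:,1]*m[1]).round(1))
```

```text
[[141.7, -33.4, 155.4], [141.7, 36.3, 155.4], [30.9, -33.4, 155.4], [32.3, 36.8, 155.4]] mean [ 86.65   1.59 155.39]
[[130.3, 1.3, 139.4], [43.7, 1.6, 139.4]] mean [ 87.01   1.44 139.39]
[[111.0, -21.0, 151.4], [111.2, 23.1, 151.4], [63.3, -20.6, 151.4], [63.5, 23.3, 151.4]] mean [ 87.23   1.24 151.39]
tool x,y in world [0.989 0.15  0.   ] [ 0.15  -0.989 -0.   ]
move [87.7 12.3  0. ] target [ 574.7 -134.1  200.4]
move [88.  12.5  0. ] target [ 575.  -133.9  200.4]
move [88.2 12.7  0. ] target [ 575.2 -133.7  200.4]
```

Emit:
play_rows(
  linear=[
    [0.03,0.004,0],
    [0.03,0.004,-0.01],
    [0.02,0.003,-0.02],
    [0.0075,0.001,-0.03],
    [0,0,-0.03],
    [0,0,-0.015],
    [0,0,0],
    [0,0,0],
  ],
  turn=[0,0,0,0,0,0,0,0],
)

```text
time: 14.32
tool_pos: [0.5754, -0.1354, 0.0969]
tool_rot: [0.001, 0.997, 0.074, 0.001]
contact_force: [-0.2, -0.8, -0.9]
gripper_width: 0.311
grasp_force: 60.1
```

Emit:
play_rows(
  linear=[
    [0,0,-0.005],
    [0,0,-0.004],
    [0,0,-0.004],
    [0,0,-0.003],
    [0,0,0],
  ],
  turn=[0,0,0,0,0],
)

```text
time: 14.95
tool_pos: [0.5741, -0.135, 0.0788]
tool_rot: [-0.0, 0.997, 0.074, -0.0]
contact_force: [-1.5, -0.8, -1.5]
gripper_width: 0.316
grasp_force: 60.1
```

Emit:
play_rows(
  linear=[
    [0,0.0005,-0.002],
    [0,0,-0.002],
    [0,0,-0.001],
    [0,0,0],
  ],
  turn=[0,0,0,0],
)

```text
time: 15.45
tool_pos: [0.5744, -0.1346, 0.0742]
tool_rot: [-0.0, 0.997, 0.074, -0.0]
contact_force: [0.1, -0.2, -1.1]
gripper_width: 0.32
grasp_force: 60.1
```

Emit:
play_rows(
  linear=[
    [0,0,-0.0015],
    [0,0,-0.0015],
    [0,0,0],
  ],
  turn=[0,0,0],
)

```text
time: 15.82
tool_pos: [0.5743, -0.1345, 0.071]
tool_rot: [-0.0, 0.997, 0.074, -0.0]
contact_force: [-0.5, 0.1, -1.8]
gripper_width: 0.314
grasp_force: 60.1
```

Emit:
play_rows(
  linear=[
    [0,0,-0.0015],
    [0,0,-0.0015],
    [0,0,-0.001],
    [0,0,0],
  ],
  turn=[0,0,0,0],
)

```text
time: 16.32
tool_pos: [0.5743, -0.1346, 0.0671]
tool_rot: [-0.0, 0.997, 0.074, -0.0]
contact_force: [0.7, 0.5, -1.9]
gripper_width: 0.315
grasp_force: 60.1
```

Emit:
play_rows(
  linear=[
    [0,0,-0.001],
    [0,0,-0.001],
    [0,0,-0.001],
    [0,0,0],
  ],
  turn=[0,0,0,0],
)

```text
time: 16.82
tool_pos: [0.5745, -0.1346, 0.0648]
tool_rot: [-0.0, 0.997, 0.074, -0.0]
contact_force: [-2.6, 1.3, 1.8]
gripper_width: 0.315
grasp_force: 60.6
```

Emit:
play_rows(
  linear=[
    [0,0,-0.001],
    [0,0,-0.001],
    [0,0,-0.001],
    [0,0,0],
    [0,0,0],
  ],
  turn=[0,0,0,0,0],
)

```text
time: 17.45
tool_pos: [0.5746, -0.1347, 0.0617]
tool_rot: [0.0, 0.997, 0.074, 0.0]
contact_force: [-1.8, 1.4, 4.9]
gripper_width: 0.315
grasp_force: 61.0
```

Emit:
play_rows(
  linear=[
    [0,0,-0.001],
    [0,0,0],
    [0,0,0],
  ],
  turn=[0,0,0],
)

```text
time: 17.82
tool_pos: [0.5746, -0.1347, 0.061]
tool_rot: [0.0, 0.997, 0.074, 0.0]
contact_force: [-2.6, 1.1, 6.3]
gripper_width: 0.315
grasp_force: 61.1
```

Emit:
play_rows(
  linear=[
    [0,0,-0.001],
    [0,0,0],
    [0,0,0],
  ],
  turn=[0,0,0],
)

```text
time: 18.2
tool_pos: [0.5746, -0.1347, 0.0609]
tool_rot: [0.0, 0.997, 0.074, -0.0]
contact_force: [-7.5, 1.4, 11.7]
gripper_width: 0.31
grasp_force: 61.9
```

Emit:
play_rows(
  linear=[
    [0,0,-0.001],
    [0,0,0],
    [0,0,0],
  ],
  turn=[0,0,0],
)

```text
time: 18.58
tool_pos: [0.5746, -0.1347, 0.0609]
tool_rot: [-0.0, 0.997, 0.075, -0.0]
contact_force: [-9.8, 2.2, 15.8]
gripper_width: 0.312
grasp_force: 62.6
```

Emit:
play_rows(
  linear=[
    [-0.001,0,0],
    [0,0,-0.001],
    [0,0,0],
    [0,0,0],
  ],
  turn=[0,0,0,0],
)

```text
time: 19.08
tool_pos: [0.5747, -0.1347, 0.0608]
tool_rot: [0.0, 0.997, 0.074, 0.001]
contact_force: [-8.5, 3.9, 17.9]
gripper_width: 0.315
grasp_force: 62.9
```

Run:
```python
from h import *
s=state(); print(s["tool_pos"].round(4),s["contact_force"].round(1),s["ft_torque"].round(2),s["tool_rot"].round(4))
a=grab_frame("side"); w=grab_frame("wrist"); t=grab_frame("top")
A=cv2.resize(a[135:245,215:345],(390,330),interpolation=cv2.INTER_CUBIC); B=cv2.resize(t[130:230,225:340],(380,330),interpolation=cv2.INTER_CUBIC)
W=cv2.resize(w[150:384,110:390],(310,259)); C=np.zeros((259,770,3),np.uint8); C[:,:310]=W
C[:,320:760]=cv2.resize(w[150:260,155:342],(440,259))
cv2.imwrite("pics/fin.png",np.vstack([np.hstack([A,B]),C])[:,:,::-1])
```

```text
[ 0.5747 -0.1347  0.0608] [-8.5  3.9 17.9] [0.78 1.4  0.01] [1.000e-04 9.972e-01 7.450e-02 8.000e-04]
```

View pics/fin.png

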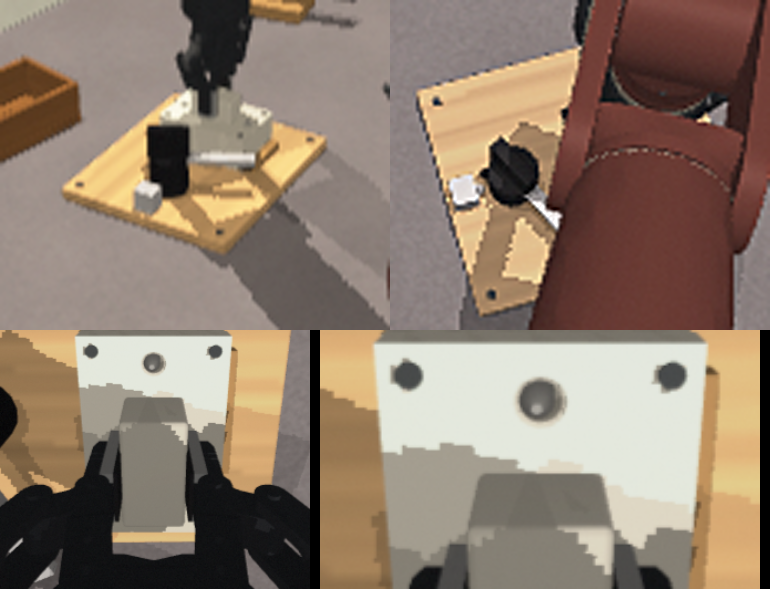

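The far dowel stands inside the cover's hole (lower right), and the guard arm is still clear with the knob past its click. The cover stalls at TCP z 0.0609, which is rim 45 mm plus the 15.9 mm grasp offset. The force rose past the 8 N spring load there, so it is closed.

```bash
python3 -c "
from plant import *
print(job_done())"
```

```text
the job is handed in; nothing more can be done
None
```

I turned the knob past its click to about 1.1 rad, fitted the cover on both dowels and pressed it home, and handed the job in at about 19 s with the arm still holding it shut at about 18 N.

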